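Lock the rack tray onto the shaker deck with the quarter-turn hold-down

ROBOT

A 7-joint arm with a two-finger parallel gripper is mounted at the origin on a cart in front of the work surface, level with it; the furniture and walls round the work are solid. World frame = base frame: x ahead of the robot, y to its left, z up, the work surface at z = 0. Lengths are in m, angles in rad, forces in N, time in s.
With the tool pointing down it reaches from about 0.4 to 0.875 m from the base axis. Payload 19.3 kg.
Tool frame: the origin (TCP) lies at the very end of the fingers, on their centre line; the grasp point (between the pads) lies 19 mm behind it; z points along the fingers, y is the line along which they close (so a half turn about z gives the same grasp; the last joint's range is limited). The gripper opens to 85 mm and grips with 20 to 120 N. Pads are 22 mm wide; open, the fingers measure 114 mm over their backs; the gripper's body (76 mm by 85 mm) begins 54 mm behind the grasp point. The pads swing forward as they close: fully open they stand 13 mm farther back than shut.
Start: joints at [-1.4, 0.521, -0.036, 1.599, 0.021, 1.021, -0.113], TCP at [0.149, 0.607, 0.231] pointing down, gripper open.
Joint ranges: [-2.91, 2.91], [-0.3, 2.13], [-1.5, 1.42], [0.17, 2.43], [-1.26, 4.41], [0.16, 1.93], [-2.52, 2.52]. Speed limits (rad/s): [1.89, 1.89, 2.39, 2.39, 3.01, 3.01, 3.01].

INTERFACE

Orientations are given as [roll, pitch, yaw] about the fixed x, y, z axes, in that order (R = Rz(yaw) Ry(pitch) Rx(roll)).
In Python, from workcell import bot gives the robot as it stands.
- The arm moves only by the shell command python3 -m crank 'ROWS' [FORCE]. ROWS is a JSON object of lists of equal length, an entry for each row: "travel": the shift along the world's x, y, z in cm, a list of three; "turn": the turn, a rotation vector about the world's x, y, z in degrees, a list of three; "gripper": the closure, from 0 (fully open) to 1 (shut). A call has exactly 5 rows; each row is the pose to reach, as a shift and turn from the pose commanded when the call began; what a row does not reach only later rows make up. A row lasts 1/10 s, in which the tool goes at most 50 mm and 8.59 degrees, less where a joint would pass 70% of its speed; a pose out of reach is approached as far as the arm can. A call with a gripper value outside its range is refused whole. The fingers move at their own pace and stop on an object; FORCE is the grip in N (left out, the last holds). Time passes only in rows, so rows that repeat a pose let the fingers close, or fill a call up. It gives the time, the measured TCP pose, the force, the opening and the grip force at its end, in the units of the state.
- bot.observe(): the state, without advancing time (a new reading comes with each control period).
- bot.grab_frame(name): name is "side" or "top" or "wrist"; returns a dict with "pixels" (384x512x3 uint8, red, green, blue), "fx", "fy", "cx", "cy" (pixels), "extrinsics" (4x4, takes a point from world to camera coordinates). Camera axes: x right, y down, z forward; pixel columns grow to the right and rows downward; lengths in m; the calibration is good to about 2 mm. A picture is of the moment at which its call begins. There is no depth.
- bot.job_done(): hands the job in; it is judged then, once.
The state is a dict: "clock": time; "qpos": joint angles; "qd": joint speeds; "joint_efforts": joint torques, N m; "position": TCP position; "tool_rot": TCP orientation; "force": force on the tool from outside, world axes, zero at the start; "moment": the same for the moment, N m; "grip_width": finger opening in m; "finger_force": force on a finger pad.
Only numpy, scipy, OpenCV 4.12 (cv2) and the standard library are available. Lean on these libraries where they do the work, as an engineer would, in place of code of your own. Each camera call takes 0.05 s, during which the arm holds its last target. There are 200 camera calls.

TASK

Get the tube rack's tray ready for shaking: push it gently back along the shaker deck until its rear edge is fully home under the keeper. Then take the hold-down bolt with the wing handle from its spare slot, feel its crossbar down through the tray and deck into the narrow slot of the floating receptacle below, press it against its spring, turn it a quarter turn either way and let it spring up so that it clamps the tray. Never force it, and leave the plug and the things beside the shaker where they are.

Things in the scene. Friction and masses are not known exactly. Their poses are not given: they have to be found in the camera images.
- shaker: Fixed white orbital shaker on the bench; aluminium deck 215 x 244 mm on top, 5 mm thick, deck top 90 mm above the bench. Origin on the bench; x from its front panel to its rear, y left, z up. Deck spans x -120 to +95 mm. Slots through the deck at x = -60: the working slot at y = 0, 20 mm (x) by 34 mm (y), and two spare slots at y = +96 and -96 mm, 13 by 31 mm. 31 mm open space above the housing
- deck_slot (a point): Centre of the working slot at deck top; axes as shaker. Beneath the deck hangs a steel receptacle, 4 mm thick (5 to 9 mm below deck top), with a slot 10 mm (x) by 28 mm (y). It floats stiffly: its slot may stand up to 4.5 mm in x and 1.5 mm in y from this point, is not reported, must be felt for. Pads under it end 12 mm below deck top and leave a groove, 14 mm wide, along x across the slot
- keeper (a point): Middle of the keeper, the dark steel bar at the rear of the deck, at its stop face (62 mm behind the shaker's origin, 2 mm above the deck). The bar is 140 mm long and 10 mm high; its upper edge reaches 7 mm forward over the tray's rear edge. Two guide rails 7 mm high run along x beside the tray base, with about 1 mm of play each side
- tray: Loose steel tray, 4 mm thick, lying on the deck, with a blue tube rack fixed on it; about 0.6 to 1 kg in all. Origin at its underside below the rack's centre; axes as the shaker's. Base x -38 to +42 mm, y +-73; a tongue 62 mm wide runs forward to x = -110. Starts 15 to 30 mm forward of home. Home: rear edge against the keeper's stop face, origin then 20 mm behind the shaker's
- tray_slot (a point): Centre of the slot in the tray's tongue, at the tray's top face, 80 mm ahead of the tray's origin; slot 20 mm (x) by 34 mm (y). With the tray home it lies over the deck's working slot
- rack_front (a point): Middle of the rack's upright front face, 32 mm ahead of the tray's origin and 25 mm above its underside; the face is 126 mm wide and reaches from 4 to 40 mm above the tray's underside. A good place to push. Microtubes in the rack's rear half stick out to 47 mm
- bolt: The hold-down, a loose upright T-bolt, 120 g, standing at the start in the left or right spare slot, its flange on the deck. Origin at the centre of its underside. Steel crossbar 8 mm (x) by 26 mm (y), 6 mm thick, at the bottom; 8 mm stem; a sprung round flange, 36 mm wide, 3 mm thick, on the stem; on top a black wing handle. Alike after a half turn
- bolt_bar (a point): Centre of the crossbar's top face, 6 mm above the bolt's origin. It must be pushed lower than 12 mm below deck top to turn; after a quarter turn it rises into the receptacle's groove and stops 9 mm below deck top
- bolt_wing (a point): Centre of the wing handle, 53.5 mm above the bolt's origin: 12 mm thick (bolt x), 44 mm long (bolt y, parallel to the crossbar), 29 mm high (39 to 68 mm above the origin). Grip it across the 12 mm
- flange (a joint): How far the flange is pushed up the stem, m. 0: spring extended, flange underside 8 mm above the crossbar's top; 0.014: hard stop. Spring 0.7 N per mm: 3.5 N at 0, 7 N at 0.005 (locked: tray, deck and receptacle clamped between flange and crossbar), 9.1 N at 0.008 (bar just below the pads, least for turning), 13.3 N at 0.014
- plug: Grey blanking plug with a round knob, 22 mm wide, and a round flange, 40 mm wide; 28 mm high, sitting in the other spare slot; origin at the centre of its underside, 10 mm below the deck top. Leave it there
- beaker: Small empty beaker, 45 mm wide, 58 mm high, on the bench to the right of the shaker; origin at its underside. Leave alone
- timer: Bench timer, 64 x 66 x 19 mm, lying on the bench to the right of the shaker; origin at its underside. Leave alone
Not all that is in view belongs to the job. What is shaped like the bolt but turquoise is not meant.

How it is judged:
On the way, in this order (a step that is already met when the one before it is completed fails the run):
1. the tray is home under the keeper, its slot over the working slot (horizontal distance between tray_slot and deck_slot below 0.0025 m and linear speed of tray below 0.02 m/s), for 0.2 s.
2. the bolt's crossbar has gone down through tray, deck and receptacle, not yet turned (horizontal distance between bolt_bar and deck_slot below 0.009 m and z of bolt_bar in the frame of deck_slot below -0.009 m and angle between the y axis of bolt and the y axis of shaker, either way round below 0.5 rad), for 0.05 s.
At the end, for the whole second after the job is handed in: Tray home (slots within 3 mm); bolt upright (7 degrees), within 9 mm of the slot's centre, turned a quarter (crossbar along the shaker's x within 17 degrees) and sprung up into the groove (bar top 7.5 to 10.8 mm below deck top), flange pushed up over 3 mm; all at rest (horizontal distance between tray_slot and deck_slot below 0.003 m and horizontal distance between bolt_bar and deck_slot below 0.009 m and z of bolt_bar in the frame of deck_slot between -0.0108 and -0.0075 m and angle between the y axis of bolt and the x axis of shaker, either way round below 0.3 rad and angle between bolt's own z axis and vertical below 0.12 rad and value of joint flange above 0.003 m and linear speed of each of bolt, tray below 0.01 m/s); the robot touches nothing.
It fails at once if the bolt is pressed on the tray, or before it is turned on the shaker, with more than 40 N (contact force between bolt and tray above 40 N or (contact force between bolt and shaker above 40 N and angle between the y axis of bolt and the y axis of shaker, either way round below 0.8 rad)).
It fails at once if the tray or its rack is pushed by the robot, or rammed into the shaker, with more than 40 N (contact force between tray and the arm above 40 N or contact force between tray and the fingers above 40 N or contact force between tray and shaker above 60 N).
It fails at once if the robot presses on the shaker with more than 40 N (contact force between any of the arm, the fingers and shaker above 40 N).
It fails at once if the plug is lifted or pushed out of place (15 mm) (distance of plug from where it was at the start of the episode above 0.015 m).
It fails at once if the beaker or the timer is shifted by more than 20 mm or the beaker is tipped (distance of any of beaker, timer from where it was at the start of the episode above 0.02 m or angle between beaker's own z axis and vertical above 0.3 rad).
It also fails if it takes over 72 s, if anything falls off the work surface, if the arm or the gripper's body presses on something with over 40 N, if the wrist force passes 120 N, or if a joint passes its speed limit or range.

## Working session

There is one attempt and no reset: what is moved stays moved. The work goes in short steps, Python scripts to look and compute and a shell command to move; the robot and the scene stay as the last step left them, time stands still between calls to the robot, and variables do not carry over. Pictures are saved under pics/ and viewed, at most 10 in all, crops included, and the job is handed in when it is done.

```bash
mkdir -p pics; ls; python3 - <<'E'
from workcell import bot
import cv2,numpy as np,pickle
d={}
for n in ("side","top"):
    f=bot.grab_frame(n); d[n]=f
    cv2.imwrite(f"pics/{n}0.png",cv2.cvtColor(np.asarray(f["pixels"],np.uint8),cv2.COLOR_RGB2BGR))
    print(n,f["fx"],f["cx"],f["cy"],np.round(f["extrinsics"],3).tolist())
pickle.dump(d,open("f0.pkl","wb"))
s=bot.observe();print({k:np.round(v,3).tolist() for k,v in s.items()})
E
```

```text
pics
side 410.3705050495054 249.31849786053243 197.31033303498057 [[-0.838, -0.545, -0.018, 0.357], [-0.223, 0.373, -0.901, 0.28], [0.497, -0.751, -0.434, 0.529], [0.0, 0.0, 0.0, 1.0]]
top 487.98604767707087 249.746396231133 176.78877352275867 [[0.001, -1.0, -0.005, -0.141], [-0.987, 0.0, -0.159, 0.565], [0.159, 0.005, -0.987, 1.015], [0.0, 0.0, 0.0, 1.0]]
{'clock': 0.1, 'qpos': [-1.4, 0.522, -0.036, 1.6, 0.021, 1.021, -0.113], 'qd': [-0.001, -0.001, -0.001, -0.002, -0.0, -0.001, -0.001], 'joint_efforts': [0.005, -92.845, 1.984, -37.053, 0.018, 0.005, 0.0], 'position': [0.149, 0.607, 0.231], 'tool_rot': [-3.141, 0.0, 2.901], 'force': [-0.349, 0.303, 0.511], 'moment': [0.014, -0.023, -0.024], 'finger_force': 0.0, 'grip_width': 0.085}
```

View pics/top0.png

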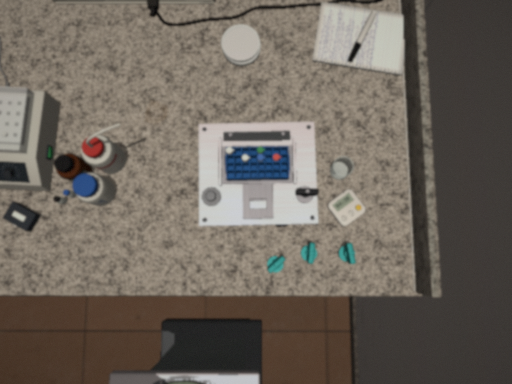

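View pics/side0.png

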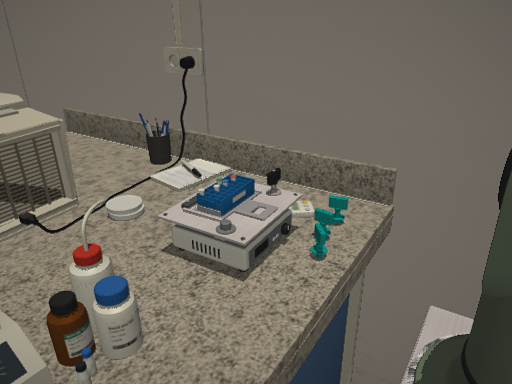

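The top view shows the deck at px (198..317, 123..226), keeper at the top near (257,136), plug at (211,197) on the left, and the black-winged bolt at (306,192) in the right spare slot. The turquoise decoys sit at the front, near (276,263), (309,253) and (347,253).

```bash
cat > h.py <<'E'
import cv2,numpy as np,pickle
def ray(f,u,v,z):
    E=np.array(f["extrinsics"]);R=E[:3,:3];c=-R.T@E[:3,3]
    d=R.T@np.array([(u-f["cx"])/f["fx"],(v-f["cy"])/f["fy"],1]);return c+d*(z-c[2])/d[2]
def proj(f,p):
    q=np.array(f["extrinsics"])@np.append(p,1);return np.array([f["cx"]+f["fx"]*q[0]/q[2],f["cy"]+f["fy"]*q[1]/q[2]])
E
python3 - <<'E'
from h import *
f=pickle.load(open("f0.pkl","rb"))["top"]
im=np.asarray(f["pixels"],np.uint8);x0,y0,x1,y1=185,110,330,240
hsv=cv2.cvtColor(im,cv2.COLOR_RGB2HSV)
m=((hsv[...,2]>185)&(hsv[...,1]<40)).astype(np.uint8);m[:, :185]=0;m[:,322:]=0;m[:110]=0;m[232:]=0
m=cv2.morphologyEx(m,cv2.MORPH_OPEN,np.ones((3,3)))
c=max(cv2.findContours(m,0,2)[0],key=cv2.contourArea)
r=cv2.minAreaRect(cv2.convexHull(c));b=cv2.boxPoints(r);print(r)
P=np.array([ray(f,*p,.09) for p in b]);print(P.round(4));print("edges",np.linalg.norm(P-np.roll(P,1,0),axis=1), "ctr",P.mean(0))
# screws/dark
g=cv2.cvtColor(im,cv2.COLOR_RGB2GRAY)
bl=((hsv[...,2]<110)).astype(np.uint8);bl[:120]=0;bl[230:]=0;bl[:,:196]=0;bl[:,325:]=0
n,l,st,ce=cv2.connectedComponentsWithStats(bl)
for i in range(1,n): print(st[i].tolist(),ce[i].round(1),ray(f,*ce[i],.09).round(4)[:2])
cr=cv2.resize(im[y0:y1,x0:x1],None,fx=5,fy=4.5,interpolation=cv2.INTER_CUBIC)
cv2.imwrite("pics/c1.png",cv2.cvtColor(cr,cv2.COLOR_RGB2BGR))
E
```

```text
((257.08477783203125, 173.40032958984375), (100.91094207763672, 118.08080291748047), 88.75463104248047)
[[ 0.67   -0.0295  0.09  ]
 [ 0.6754 -0.2793  0.09  ]
 [ 0.4625 -0.2795  0.09  ]
 [ 0.4571 -0.0379  0.09  ]]
edges [0.21303819 0.24984854 0.21295955 0.24164693] ctr [ 0.56626816 -0.15655106  0.09      ]
[205, 120, 2, 1, 2] [205.5 120. ] [ 0.6793 -0.0475]
[308, 126, 2, 2, 3] [308.3 126.7] [ 0.6646 -0.265 ]
[204, 128, 1, 2, 2] [204.  128.5] [ 0.6607 -0.0446]
[320, 129, 1, 1, 1] [320. 129.] [ 0.6595 -0.2895]
[322, 129, 3, 4, 9] [323.3 130.7] [ 0.6559 -0.2965]
[224, 131, 66, 9, 482] [256.9 135.7] [ 0.6451 -0.1564]
[225, 147, 64, 34, 1386] [257.3 163.6] [ 0.5852 -0.1572]
[196, 187, 1, 4, 4] [196.  188.5] [ 0.5328 -0.03  ]
[296, 188, 23, 9, 160] [306.6 192. ] [ 0.5256 -0.2589]
[208, 191, 8, 11, 26] [213.  197.1] [ 0.5149 -0.0655]
[311, 217, 2, 2, 3] [311.7 217.3] [ 0.4732 -0.2683]
[204, 219, 2, 2, 3] [204.3 219.3] [ 0.469  -0.0483]
[276, 225, 11, 2, 21] [280.8 225.5] [ 0.4565 -0.2049]
[227, 229, 1, 1, 1] [227. 229.] [ 0.4493 -0.0949]
[240, 229, 1, 1, 1] [240. 229.] [ 0.4493 -0.1215]
[301, 228, 2, 2, 3] [301.7 228.7] [ 0.45   -0.2475]
```

View pics/c1.png

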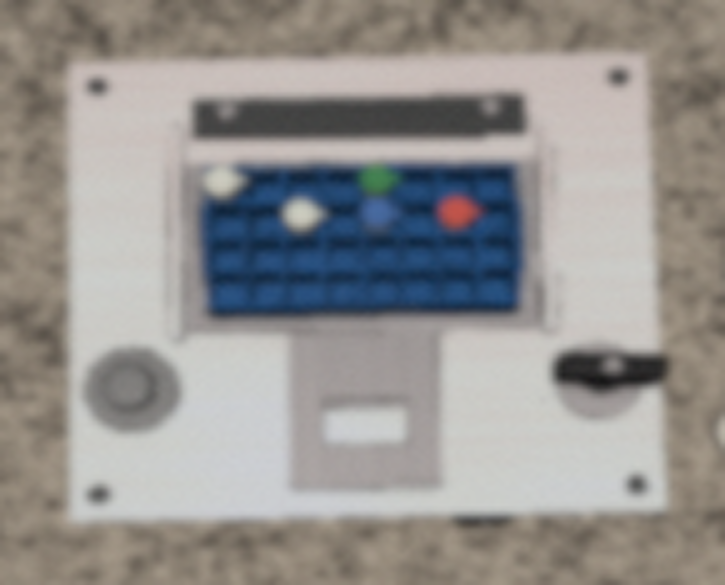

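```bash
python3 - <<'E'
from h import *
d=pickle.load(open("f0.pkl","rb"));f=d["top"]
C=lambda a,b:(185+a/5-.4,110+b/4.5-.4)
for n,(p,z) in dict(plugfl=(C(131,388),.093),boltfl=(C(600,385),.093),wing=(C(610,369),.144),wingblob=((306.6,192),.14),wL=(C(555,370),.14),wR=(C(666,368),.14),slot=(C(366,424),.094),keepfront=(C(358,135),.102),keepback=(C(358,97),.102),tongueF=(C(366,489),.094),rackfront=(C(364,313),.13)).items(): print(n,ray(f,*p,z).round(4))
im=np.asarray(f["pixels"],np.uint8)
m=((im[...,0]>195)).astype(np.uint8);m[:196]=0;m[212:]=0;m[:,245:0]=0
m[:,:247]=0;m[:,271:]=0
M=cv2.moments(m,True);print("slotc",M["m10"]/M["m00"],M["m01"]/M["m00"],M["m00"],ray(f,M["m10"]/M["m00"],M["m01"]/M["m00"],.094))
E
python3 -m crank '{"travel":[[2,-5,0],[5,-10,0],[8,-15,0],[10,-20,0],[13,-24,0]],"turn":[[0,0,0],[0,0,0],[0,0,0],[0,0,0],[0,0,0]],"gripper":[1,1,1,1,1]}'
python3 -c "
from workcell import bot
print(bot.observe()['qpos'])"
```

```text
plugfl [ 0.5172 -0.0612  0.093 ]
boltfl [ 0.5186 -0.2543  0.093 ]
wing [ 0.5193 -0.2529  0.144 ]
wingblob [ 0.519  -0.2533  0.14  ]
wL [ 0.5194 -0.2317  0.14  ]
wR [ 0.5203 -0.2753  0.14  ]
slot [ 0.5005 -0.1579  0.094 ]
keepfront [ 0.6337 -0.1548  0.102 ]
keepback [ 0.6518 -0.1548  0.102 ]
tongueF [ 0.4709 -0.1579  0.094 ]
rackfront [ 0.5461 -0.1568  0.13  ]
slotc 257.52777777777777 204.15277777777777 72.0 [ 0.49984549 -0.15737848  0.094     ]
clock: 0.6
position: [0.2663, 0.3847, 0.2312]
tool_rot: [-3.141, -0.0, 2.901]
force: [1.1, 1.0, -0.1]
grip_width: 0.0123
finger_force: 0.0
[-1.09426161e+00  2.72919702e-01  2.78178933e-03  1.99903651e+00
 -1.16507713e-03  8.70057479e-01  2.39637873e-01]
```

```bash
python3 -m crank '{"travel":[[1.5,-4,0],[3,-8,0],[4.5,-12,0],[6,-16,0],[7.5,-20,0]],"turn":[[0,0,-5],[0,0,-10],[0,0,-15],[0,0,-20],[0,0,-25]],"gripper":[1,1,1,1,1]}'
python3 -m crank '{"travel":[[1.5,-4,0],[3,-8,0],[4.5,-12,0],[6,-16,0],[7.5,-20,0]],"turn":[[0,0,-5],[0,0,-10],[0,0,-15],[0,0,-20],[0,0,-25]],"gripper":[1,1,1,1,1]}'
python3 -m crank '{"travel":[[1.5,-3,0],[3,-6,0],[4.5,-9,0],[6.5,-12.4,0],[6.5,-12.4,0]],"turn":[[0,0,-5],[0,0,-10],[0,0,-15],[0,0,-20],[0,0,-25.2]],"gripper":[1,1,1,1,1]}'
python3 -c "
from workcell import bot
print(bot.observe()['qpos'])"
```

```text
clock: 1.1
position: [0.3414, 0.1852, 0.2313]
tool_rot: [3.141, -0.0, 2.461]
force: [1.6, 0.9, 0.1]
grip_width: 0.0003
finger_force: 0.0
clock: 1.6
position: [0.4165, -0.0148, 0.2314]
tool_rot: [3.141, -0.0, 2.025]
force: [0.8, 0.7, -0.8]
grip_width: 0.0001
finger_force: 0.0
clock: 2.1
position: [0.4824, -0.1412, 0.2312]
tool_rot: [3.141, 0.002, 1.581]
force: [-1.0, 1.2, 0.4]
grip_width: 0.0002
finger_force: 0.0
[-0.27216819  0.37396428  0.57006267  1.93912409 -0.25226901  0.89789925
  0.43472924]
```

```bash
python3 -m crank '{"travel":[[0,0,-2.5],[0,0,-5],[0,0,-8],[0,0,-11.5],[0,0,-11.5]],"turn":[[0,0,0],[0,0,0],[0,0,0],[0,0,0],[0,0,0]],"gripper":[1,1,1,1,1]}'
python3 -m crank '{"travel":[[0.5,0,0],[1,0,0],[1.5,0,0],[2,0,0],[2.5,0,0]],"turn":[[0,0,0],[0,0,0],[0,0,0],[0,0,0],[0,0,0]],"gripper":[1,1,1,1,1]}'
python3 - <<'E'
from workcell import bot
from h import *
f=bot.grab_frame("wrist");print(np.round(f["extrinsics"],3).tolist(),f["fx"],f["cx"],f["cy"])
cv2.imwrite("pics/w1.png",cv2.cvtColor(np.asarray(f["pixels"],np.uint8),cv2.COLOR_RGB2BGR))
E
```

```text
clock: 2.6
position: [0.4792, -0.1367, 0.1133]
tool_rot: [-3.136, -0.001, 1.588]
force: [0.2, 0.0, 0.2]
grip_width: 0.0003
finger_force: 0.0
clock: 3.1
position: [0.5071, -0.137, 0.1169]
tool_rot: [3.141, 0.0, 1.589]
force: [-0.2, -0.3, 0.4]
grip_width: 0.0001
finger_force: 0.0
[[1.0, 0.017, 0.0, -0.506], [0.016, -0.959, 0.283, -0.143], [0.005, -0.283, -0.959, 0.228], [0.0, 0.0, 0.0, 1.0]] 320.2219293637501 258.7638977969814 191.0594479646596
```

View pics/w1.png

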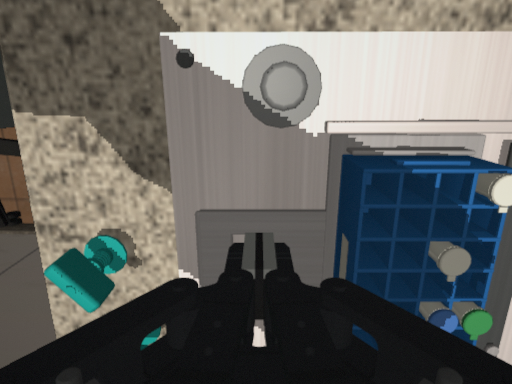

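The wrist view shows the plug at (283,86), the tray tongue at (262,245) under the fingers and the rack's front face at about x = 345. The path is free.

```bash
python3 -m crank '{"travel":[[0.3,-0.7,0],[0.6,-1.4,0],[1,-2,-0.4],[1.5,-2,-0.4],[1.5,-2,-0.4]],"turn":[[0,0,0],[0,0,0],[0,0,0],[0,0,0],[0,0,0]],"gripper":[1,1,1,1,1]}'
for i in 1 2; do python3 -m crank '{"travel":[[0.2,0,0],[0.4,0,0],[0.6,0,0],[0.8,0,0],[1.0,0,0]],"turn":[[0,0,0],[0,0,0],[0,0,0],[0,0,0],[0,0,0]],"gripper":[1,1,1,1,1]}'; done
```

```text
clock: 3.65
position: [0.5217, -0.1573, 0.112]
tool_rot: [-3.142, 0.0, 1.588]
force: [0.3, 0.6, 1.1]
grip_width: 0.0002
finger_force: 0.0
clock: 4.15
position: [0.5314, -0.157, 0.1123]
tool_rot: [3.142, 0.0, 1.588]
force: [0.6, 0.2, 0.7]
grip_width: 0.0
finger_force: 0.0
clock: 4.65
position: [0.54, -0.1573, 0.1122]
tool_rot: [-3.139, -0.001, 1.588]
force: [-9.8, 0.1, 7.6]
grip_width: -0.0002
finger_force: 4.9
```

```bash
for i in 1 2; do python3 -m crank '{"travel":[[0.1,0,0],[0.2,0,0],[0.3,0,0],[0.4,0,0],[0.5,0,0]],"turn":[[0,0,0],[0,0,0],[0,0,0],[0,0,0],[0,0,0]],"gripper":[1,1,1,1,1]}'; done
```

```text
clock: 5.15
position: [0.545, -0.1573, 0.1122]
tool_rot: [-3.139, -0.0, 1.588]
force: [-8.9, -0.3, 6.9]
grip_width: 0.0001
finger_force: 4.8
clock: 5.65
position: [0.5499, -0.1574, 0.1122]
tool_rot: [-3.139, -0.0, 1.588]
force: [-9.1, 0.1, 7.0]
grip_width: 0.0
finger_force: 4.8
```

```bash
for i in 1 2 3; do python3 -m crank '{"travel":[[0.05,0,0],[0.1,0,0],[0.15,0,0],[0.2,0,0],[0.2,0,0]],"turn":[[0,0,0],[0,0,0],[0,0,0],[0,0,0],[0,0,0]],"gripper":[1,1,1,1,1]}'; done
```

```text
clock: 6.15
position: [0.552, -0.1573, 0.1122]
tool_rot: [-3.139, -0.0, 1.588]
force: [-8.6, 0.7, 6.9]
grip_width: -0.0001
finger_force: 4.4
clock: 6.65
position: [0.554, -0.1573, 0.1122]
tool_rot: [-3.139, -0.0, 1.588]
force: [-9.1, -0.5, 6.9]
grip_width: -0.0003
finger_force: 4.5
clock: 7.15
position: [0.5543, -0.1573, 0.1121]
tool_rot: [-3.136, -0.001, 1.587]
force: [-21.7, 2.0, 17.0]
grip_width: -0.0001
finger_force: 10.5
```

```bash
python3 -m crank '{"travel":[[-1,0,0],[-2.5,0,0],[-3,0,3],[-3.5,0,7],[-3.5,0,9]],"turn":[[0,0,0],[0,0,0],[0,0,0],[0,0,0],[0,0,0]],"gripper":[1,1,1,1,0.8]}'
python3 -m crank '{"travel":[[0,-2,0.5],[0,-4.5,1],[0,-7,1],[0,-9.5,1],[0,-9.5,1]],"turn":[[0,0,0],[0,0,0],[0,0,0],[0,0,0],[0,0,0]],"gripper":[0.5,0.4,0.4,0.4,0.4]}'
python3 - <<'E'
from workcell import bot
from h import *
f=bot.grab_frame("wrist");t=bot.grab_frame("top");pickle.dump((f,t),open("f1.pkl","wb"))
a=np.asarray(f["pixels"],np.uint8);b=cv2.resize(np.asarray(t["pixels"],np.uint8)[110:240,185:330],None,fx=2.95,fy=2.95,interpolation=cv2.INTER_CUBIC)[:384]
b=b[:, :288]if 0 else cv2.resize(b,(288,258));b=np.vstack([b,np.zeros((126,288,3),np.uint8)])
cv2.imwrite("pics/w2.png",cv2.cvtColor(np.hstack([a,b]),cv2.COLOR_RGB2BGR))
im=np.asarray(t["pixels"],np.uint8)
print(bot.observe()["position"],bot.observe()["qpos"])
E
```

```text
clock: 7.65
position: [0.5222, -0.1577, 0.2049]
tool_rot: [3.139, 0.0, 1.587]
force: [-0.4, 0.3, 0.6]
grip_width: 0.0129
finger_force: 0.0
clock: 8.15
position: [0.5215, -0.2555, 0.2125]
tool_rot: [3.141, 0.002, 1.585]
force: [-0.1, 0.4, 0.7]
grip_width: 0.0514
finger_force: 0.0
[ 0.52199804 -0.25235415  0.21213819] [-0.0222453   0.52584094  0.53368957  1.76319733 -0.321631    0.94044075
  0.66068622]
```

View pics/w2.png

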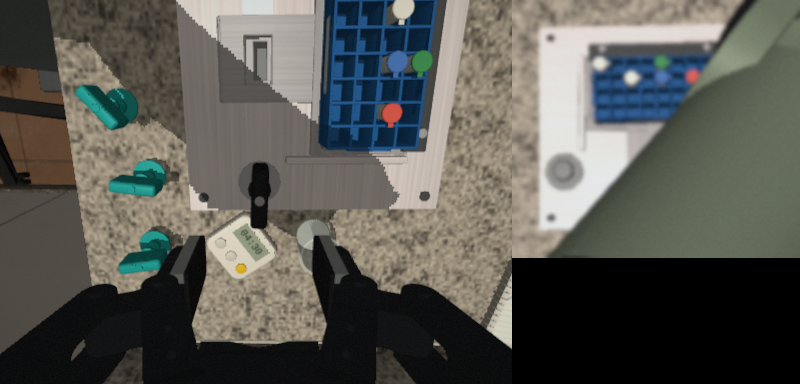

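The wrist view shows the tray home: the tongue's slot is at (258,59) and the receptacle's narrow slot is visible inside it. The bolt wing is at (260,195), lying along y. The tray sits against the keeper.

```bash
python3 - <<'E'
from h import *
f,t=pickle.load(open("f1.pkl","rb"))
im=np.asarray(f["pixels"],np.uint8)
m=(im.max(2)<45).astype(np.uint8);m[:155]=0;m[232:]=0;m[:,:235]=0;m[:,290:]=0
n,l,st,ce=cv2.connectedComponentsWithStats(m);i=1+st[1:,4].argmax();print(st[i],ce[i])
r=cv2.minAreaRect(np.argwhere(l==i)[:,::-1].astype(np.float32));print(r)
for z in(.14,.144):print(ray(f,*ce[i],z))
# wing top ends
for z in(.144,):
  for v in (st[i][1],st[i][1]+st[i][3]-1):print(ray(f,np.argwhere(l==i)[:,1][np.argwhere(l==i)[:,0]==v].mean(),v,z))
for n,p,z in(("fl",(259,180),.093),("tslot",(258,59),.094)):print(n,ray(f,*p,z))
cr=cv2.resize(im[25:95,220:310],None,fx=8,fy=8,interpolation=cv2.INTER_CUBIC)
cv2.imwrite("pics/c2.png",cv2.cvtColor(cr,cv2.COLOR_RGB2BGR))
E
```

```text
[ 248  163   23   66 1037] [259.24011572 194.14657666]
((259.0, 195.5), (65.0, 22.0), 90.0)
[ 0.52269376 -0.24870285  0.14      ]
[ 0.52267312 -0.24747393  0.144     ]
[ 0.52288752 -0.22566138  0.144     ]
[ 0.52461956 -0.27263185  0.144     ]
fl [ 0.52256503 -0.25065348  0.093     ]
tslot [ 0.52054893 -0.15584192  0.094     ]
```

View pics/c2.png

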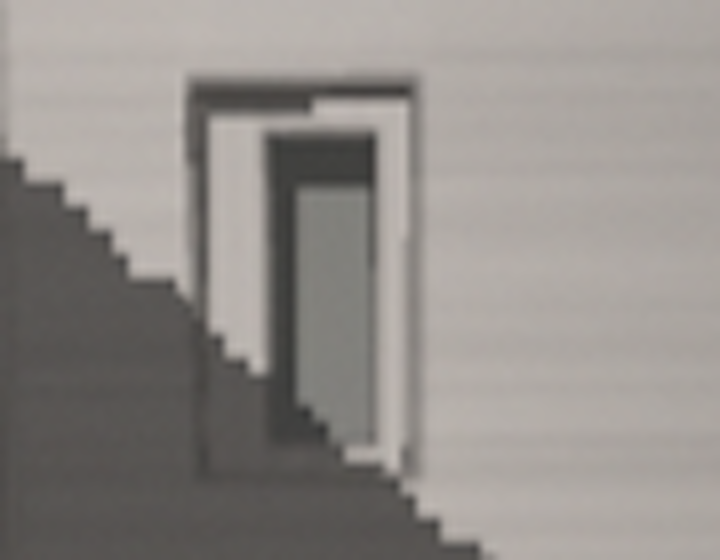

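The crop shows the receptacle slot at crop x 268–378, y 130–445, standing to the right (+x) of centre in the tray slot, which spans x 190–418, y 78–478.

```bash
python3 - <<'E'
from h import *
f,t=pickle.load(open("f1.pkl","rb"))
P=lambda a,b,z:ray(f,220+a/8-.44,25+b/8-.44,z)
T0,T1=P(190,78,.094),P(418,478,.094);R0,R1=P(268,130,.085),P(378,445,.085)
print("tray",T1-T0,(T0+T1)/2,"rec",R1-R0,(R0+R1)/2,"diff",(R0+R1-T0-T1)/2)
E
python3 -m crank '{"travel":[[-0.1,-0.1,-2],[-0.1,-0.1,-4.5],[-0.1,-0.1,-7],[-0.1,-0.1,-9.4],[-0.1,-0.1,-9.8]],"turn":[[0,0,0],[0,0,0],[0,0,0],[0,0,0],[0,0,0]],"gripper":[0.4,0.4,0.4,0.4,0.4]}' 40
python3 -m crank '{"travel":[[0,0,0],[0,0,0],[0,0,0],[0,0,0],[0,0,0]],"turn":[[0,0,0],[0,0,0],[0,0,0],[0,0,0],[0,0,0]],"gripper":[0.7,1,1,1,1]}' 40
python3 -m crank '{"travel":[[0,0,0],[0,0,0],[0,0,0],[0,0,0],[0,0,0]],"turn":[[0,0,0],[0,0,0],[0,0,0],[0,0,0],[0,0,0]],"gripper":[1,1,1,1,1]}' 40
```

```text
tray [ 0.02200856 -0.03492384  0.        ] [ 0.52044553 -0.15642461  0.094     ] rec [ 0.01118787 -0.02859099  0.        ] [ 0.52213467 -0.15621884  0.085     ] diff [ 0.00168914  0.00020577 -0.009     ]
clock: 8.75
position: [0.5204, -0.2515, 0.1121]
tool_rot: [-3.138, -0.002, 1.59]
force: [0.4, -0.6, 0.5]
grip_width: 0.0513
finger_force: 0.0
clock: 9.25
position: [0.5218, -0.2532, 0.115]
tool_rot: [3.14, 0.0, 1.588]
force: [1.1, 0.7, 2.7]
grip_width: 0.0112
finger_force: 44.1
clock: 9.75
position: [0.5213, -0.2532, 0.1143]
tool_rot: [3.141, 0.0, 1.588]
force: [3.2, -0.6, 3.7]
grip_width: 0.0113
finger_force: 44.2
```

```bash
python3 -m crank '{"travel":[[0,0,0.5],[0,0,1.5],[0,0,3],[0,0,5],[0,0,5]],"turn":[[0,0,0],[0,0,0],[0,0,0],[0,0,0],[0,0,0]],"gripper":[1,1,1,1,1]}' 60
python3 -m crank '{"travel":[[0,1,0],[0,2,0],[0,3,0],[0,3,0],[0,3,0]],"turn":[[0,0,0],[0,0,0],[0,0,0],[0,0,0],[0,0,0]],"gripper":[1,1,1,1,1]}' 60
python3 - <<'E'
from workcell import bot
from h import *
f=bot.grab_frame("wrist");s=bot.observe();print(s["position"],s["force"]);pickle.dump((f,s["position"]),open("f2.pkl","wb"))
cv2.imwrite("pics/w3.png",cv2.cvtColor(np.asarray(f["pixels"],np.uint8),cv2.COLOR_RGB2BGR))
E
```

```text
clock: 10.25
position: [0.5221, -0.2538, 0.1674]
tool_rot: [3.138, 0.001, 1.588]
force: [-0.9, -0.0, -1.1]
grip_width: 0.0112
finger_force: 62.3
clock: 10.75
position: [0.5212, -0.2227, 0.1641]
tool_rot: [-3.141, -0.0, 1.589]
force: [0.4, -0.6, -0.5]
grip_width: 0.0112
finger_force: 62.3
[ 0.5212178  -0.22318191  0.1642002 ] [-0.12709649 -0.73923819 -1.34758426]
```

View pics/w3.png

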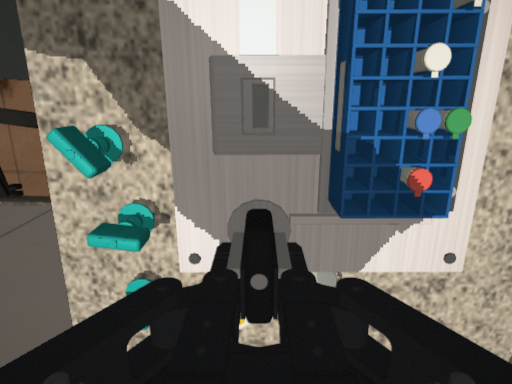

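The bolt is held upright and centred, with its stud at (259,283) and its flange near (259,230). The tray slot is at (258,106) with the dark receptacle slot inside it.

```bash
python3 - <<'E'
from h import *
f,p=pickle.load(open("f2.pkl","rb"))
im=cv2.cvtColor(np.asarray(f["pixels"],np.uint8),cv2.COLOR_RGB2BGR)
a=cv2.resize(im[70:145,225:295],None,fx=6,fy=6,interpolation=cv2.INTER_CUBIC)
b=cv2.resize(im[195:270,215:275+30],None,fx=4,fy=6,interpolation=cv2.INTER_CUBIC)
o=np.hstack([a,b]);o=np.clip((o/255.)**.6*255*1.1,0,255).astype(np.uint8)
cv2.imwrite("pics/c3.png",o);print(o.shape)
E
```

```text
(450, 780, 3)
```

View pics/c3.png

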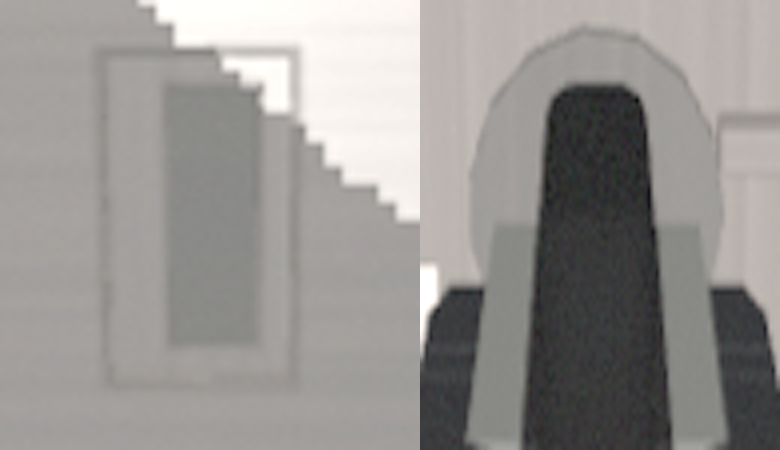

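The slot crop shows the receptacle slot at x 164–260, y 85–345, and the tray slot at x 98–300, y 48–385. The flange spans x 470–722 with its top at y 27.

```bash
python3 - <<'E'
from h import *
f,p=pickle.load(open("f2.pkl","rb"))
S=lambda a,b,z:ray(f,225+a/6-.42,70+b/6-.42,z)
F=lambda a,b,z:ray(f,215+(a-420)/4-.38,195+b/6-.42,z)
T0,T1=S(98,48,.094),S(300,385,.094);R0,R1=S(164,85,.085),S(260,345,.085)
print("tray",T1-T0,(T0+T1)/2,"rec",R1-R0,(R0+R1)/2)
z=p[2]-.0382+.017
L,R,T=F(470,175,z),F(722,175,z),F(595,27,z)
print("flange",R-L,(L+R)/2,"top-18",T[1]-.018,"tcp",p)
print("stud",ray(f,259,283,p[2]-.0382+.068))
c=(R0+R1)/2;print("move",c[0]-(L+R)[0]/2,c[1]-(T[1]-.018))
E
```

```text
tray [ 0.0221934  -0.03447122  0.        ] [ 0.52062643 -0.1562054   0.094     ] rec [ 0.01122162 -0.02781884  0.        ] [ 0.52187704 -0.15609924  0.085     ]
flange [0.0345909  0.00062334 0.        ] [ 0.52206532 -0.21716672  0.1430002 ] top-18 -0.22094361624340922 tcp [ 0.5212178  -0.22318191  0.1642002 ]
stud [ 0.52237906 -0.22179466  0.1940002 ]
move -0.00018828184371155743 0.06484437291987455
```

```bash
python3 -m crank '{"travel":[[0,2,0],[0,4,0],[0,6,0],[-0.02,6.51,0],[-0.02,6.51,0]],"turn":[[0,0,0],[0,0,0],[0,0,0],[0,0,0],[0,0,0]],"gripper":[1,1,1,1,1]}' 60
python3 -m crank '{"travel":[[0,0,-1],[0,0,-2],[0,0,-3],[0,0,-3.5],[0,0,-3.5]],"turn":[[0,0,0],[0,0,0],[0,0,0],[0,0,0],[0,0,0]],"gripper":[1,1,1,1,1]}' 60
python3 -m crank '{"travel":[[0,0,-0.2],[0,0,-0.4],[0,0,-0.6],[0,0,-0.7],[0,0,-0.7]],"turn":[[0,0,0],[0,0,0],[0,0,0],[0,0,0],[0,0,0]],"gripper":[1,1,1,1,1]}' 60
```

```text
clock: 11.3
position: [0.5211, -0.1579, 0.1643]
tool_rot: [-3.142, 0.0, 1.589]
force: [-0.2, 0.4, -1.3]
grip_width: 0.0107
finger_force: 62.3
clock: 11.8
position: [0.5205, -0.1583, 0.1283]
tool_rot: [-3.14, -0.0, 1.588]
force: [0.6, 0.0, -1.2]
grip_width: 0.0111
finger_force: 62.3
clock: 12.3
position: [0.521, -0.158, 0.1222]
tool_rot: [-3.141, -0.0, 1.588]
force: [-0.0, 0.5, -1.4]
grip_width: 0.0109
finger_force: 62.2
```

```bash
python3 -m crank '{"travel":[[0,0,-0.1],[0,0,-0.2],[0,0,-0.3],[0,0,-0.3],[0,0,-0.3]],"turn":[[0,0,0],[0,0,0],[0,0,0],[0,0,0],[0,0,0]],"gripper":[1,1,1,1,1]}' 60
python3 -m crank '{"travel":[[0,0,-0.1],[0,0,-0.2],[0,0,-0.3],[0,0,-0.3],[0,0,-0.3]],"turn":[[0,0,0],[0,0,0],[0,0,0],[0,0,0],[0,0,0]],"gripper":[1,1,1,1,1]}' 60
```

```text
clock: 12.8
position: [0.5211, -0.158, 0.1194]
tool_rot: [3.141, -0.0, 1.588]
force: [-1.6, 0.2, 3.4]
grip_width: 0.0109
finger_force: 62.8
clock: 13.3
position: [0.5211, -0.158, 0.1163]
tool_rot: [3.142, -0.0, 1.588]
force: [-1.1, 0.6, 4.7]
grip_width: 0.011
finger_force: 63.0
```

```bash
python3 -m crank '{"travel":[[0,0,-0.1],[0,0,-0.2],[0,0,-0.3],[0,0,-0.3],[0,0,-0.3]],"turn":[[0,0,0],[0,0,0],[0,0,0],[0,0,0],[0,0,0]],"gripper":[1,1,1,1,1]}' 60
python3 -m crank '{"travel":[[0,0,-0.1],[0,0,-0.2],[0,0,-0.3],[0,0,-0.3],[0,0,-0.3]],"turn":[[0,0,0],[0,0,0],[0,0,0],[0,0,0],[0,0,0]],"gripper":[1,1,1,1,1]}' 60
```

```text
clock: 13.8
position: [0.5211, -0.1581, 0.1134]
tool_rot: [3.141, 0.0, 1.588]
force: [-1.5, 1.4, 7.1]
grip_width: 0.0111
finger_force: 63.3
clock: 14.3
position: [0.5211, -0.1581, 0.1105]
tool_rot: [3.141, -0.0, 1.588]
force: [-1.8, 0.8, 10.0]
grip_width: 0.0109
finger_force: 63.6
```

```bash
python3 -m crank '{"travel":[[0,0,-0.05],[0,0,-0.1],[0,0,-0.1],[0,0,-0.1],[0,0,-0.1]],"turn":[[0,0,0],[0,0,0],[0,0,0],[0,0,-2],[0,0,-5]],"gripper":[1,1,1,1,1]}' 80
python3 -m crank '{"travel":[[0,0,0],[0,0,0],[0,0,0],[0,0,0],[0,0,0]],"turn":[[0,0,-4],[0,0,-8],[0,0,-12],[0,0,-16],[0,0,-20]],"gripper":[1,1,1,1,1]}' 80
python3 -c "
from workcell import bot
s=bot.observe();print(s['moment'],s['qpos'])"
```

```text
clock: 14.8
position: [0.5213, -0.1582, 0.1097]
tool_rot: [3.141, -0.0, 1.5]
force: [-1.0, 0.2, 9.4]
grip_width: 0.0107
finger_force: 81.5
clock: 15.3
position: [0.5215, -0.1582, 0.1097]
tool_rot: [3.14, -0.0, 1.149]
force: [-0.2, -0.1, 8.7]
grip_width: 0.0107
finger_force: 81.5
[0.11524549 0.06266592 0.05371896] [-0.21705944  0.64466125  0.57498934  1.93653246 -0.52425673  0.71129926
  0.2516591 ]
```

```bash
for i in 1 2; do python3 -m crank '{"travel":[[0,0,0],[0,0,0],[0,0,0],[0,0,0],[0,0,0]],"turn":[[0,0,-6],[0,0,-12],[0,0,-18],[0,0,-24],[0,0,-30]],"gripper":[1,1,1,1,1]}' 80; done
python3 -m crank '{"travel":[[0,0,0],[0,0,0],[0,0,0],[0,0,0],[0,0,0]],"turn":[[0,0,-3],[0,0,-5],[0,0,-5],[0,0,-5],[0,0,-5]],"gripper":[1,1,1,1,1]}' 80
python3 -c "
from workcell import bot
s=bot.observe();print(s['moment'],s['qpos'])"
```

```text
clock: 15.8
position: [0.5216, -0.1582, 0.1097]
tool_rot: [3.141, -0.001, 0.624]
force: [0.2, 0.6, 10.3]
grip_width: 0.0111
finger_force: 81.5
clock: 16.3
position: [0.5215, -0.1583, 0.1097]
tool_rot: [3.141, -0.001, 0.101]
force: [-0.1, -0.1, 9.5]
grip_width: 0.0108
finger_force: 81.5
clock: 16.8
position: [0.5215, -0.1582, 0.1097]
tool_rot: [3.141, -0.001, 0.017]
force: [0.7, 0.2, 9.3]
grip_width: 0.0106
finger_force: 81.5
[ 0.16647869  0.0011641  -0.07062527] [-0.39252056  0.76401842  0.87231913  1.94439886 -0.80545164  0.82521784
 -0.62145317]
```

```bash
python3 -m crank '{"travel":[[0,0,0.1],[0,0,0.2],[0,0,0.3],[0,0,0.3],[0,0,0.3]],"turn":[[0,0,0],[0,0,0],[0,0,0],[0,0,0],[0,0,0]],"gripper":[1,1,1,1,1]}' 80
python3 -m crank '{"travel":[[0,0,0.05],[0,0,0.1],[0,0,0.1],[0,0,0.1],[0,0,0.1]],"turn":[[0,0,0],[0,0,0],[0,0,0],[0,0,0],[0,0,0]],"gripper":[1,1,1,1,1]}' 80
```

```text
clock: 17.3
position: [0.5215, -0.1582, 0.1126]
tool_rot: [3.141, -0.001, 0.017]
force: [0.9, -0.3, 7.3]
grip_width: 0.0111
finger_force: 81.3
clock: 17.8
position: [0.5215, -0.1582, 0.1136]
tool_rot: [3.141, -0.001, 0.017]
force: [1.7, 1.1, 7.0]
grip_width: 0.0104
finger_force: 81.2
```

```bash
python3 -m crank '{"travel":[[0,0,0.05],[0,0,0.1],[0,0,0.1],[0,0,0.1],[0,0,0.1]],"turn":[[0,0,0],[0,0,0],[0,0,0],[0,0,0],[0,0,0]],"gripper":[1,1,1,1,1]}' 80
python3 -m crank '{"travel":[[0,0,0.03],[0,0,0.05],[0,0,0.05],[0,0,0.05],[0,0,0.05]],"turn":[[0,0,0],[0,0,0],[0,0,0],[0,0,0],[0,0,0]],"gripper":[1,1,1,1,1]}' 80
```

```text
clock: 18.3
position: [0.5215, -0.1583, 0.1146]
tool_rot: [3.141, -0.001, 0.017]
force: [1.4, 0.2, 6.2]
grip_width: 0.0109
finger_force: 81.2
clock: 18.8
position: [0.5214, -0.1582, 0.1148]
tool_rot: [3.141, -0.001, 0.018]
force: [5.5, -2.8, -1.7]
grip_width: 0.0106
finger_force: 79.7
```

```bash
python3 -m crank '{"travel":[[0,0,-0.03],[0,0,-0.03],[0,0,-0.03],[0,0,-0.03],[0,0,-0.03]],"turn":[[0,0,0],[0,0,0],[0,0,0],[0,0,0],[0,0,0]],"gripper":[0.9,0.7,0.5,0.5,0.5]}' 40
python3 -m crank '{"travel":[[0,0,0],[0,0,1],[0,0,3],[0,0,7],[0,0,11]],"turn":[[0,0,0],[0,0,0],[0,0,0],[0,0,0],[0,0,0]],"gripper":[0.4,0.4,0.4,0.4,0.4]}'
python3 -m crank '{"travel":[[-2,2,0],[-4,5,0],[-6,9,0],[-6,14,0],[-6,16,0]],"turn":[[0,0,0],[0,0,0],[0,0,0],[0,0,0],[0,0,0]],"gripper":[0.4,0.4,0.4,0.4,0.4]}'
python3 - <<'E'
from workcell import bot
from h import *
w,t,s=[np.asarray(bot.grab_frame(n)["pixels"],np.uint8) for n in("wrist","top","side")]
b=np.vstack([cv2.resize(t[110:240,185:330],(288,250)),cv2.resize(s[150:280,150:320],(288,230))])
w=np.vstack([w,np.zeros((96,512,3),np.uint8)])
cv2.imwrite("pics/w4.png",cv2.cvtColor(np.hstack([w,b]),cv2.COLOR_RGB2BGR))
E
```

```text
clock: 19.3
position: [0.5208, -0.1579, 0.1144]
tool_rot: [-3.141, 0.0, 0.018]
force: [0.7, -0.1, -0.4]
grip_width: 0.0425
finger_force: 0.0
clock: 19.8
position: [0.5205, -0.1583, 0.2263]
tool_rot: [3.141, 0.001, 0.017]
force: [0.9, 0.2, 0.7]
grip_width: 0.0512
finger_force: 0.0
clock: 20.3
position: [0.4605, 0.0059, 0.2248]
tool_rot: [-3.14, 0.0, 0.021]
force: [0.4, -1.4, 0.8]
grip_width: 0.0511
finger_force: 0.0
```

View pics/w4.png

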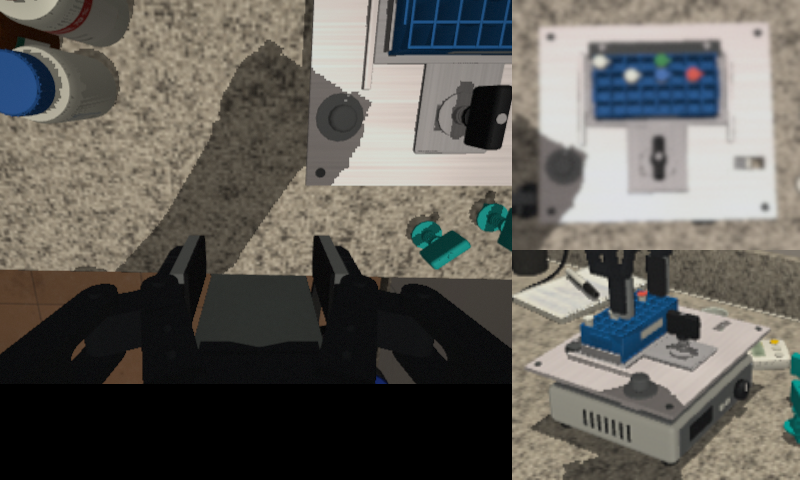

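The bolt stands upright in the tongue with its wing along x, at (658,157) in the top inset. The tray is home, the plug is in place, and the gripper is clear.

```bash
python3 -m crank '{"travel":[[0,0,0],[0,0,0],[0,0,0],[0,0,0],[0,0,0]],"turn":[[0,0,0],[0,0,0],[0,0,0],[0,0,0],[0,0,0]],"gripper":[0.4,0.4,0.4,0.4,0.4]}'; python3 -c "
from workcell import bot
print(bot.job_done())"
```

```text
clock: 20.95
position: [0.461, 0.0016, 0.2245]
tool_rot: [-3.142, -0.0, 0.017]
force: [0.4, -0.1, -0.4]
grip_width: 0.0512
finger_force: 0.0
the job is handed in; nothing more can be done
None
```

The tray is home under the keeper and the bolt is through it, turned a quarter turn and sprung up to clamp it; I handed the job in at about 21 s, and no verdict was returned.

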